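Turn out a cast balm bar and put the melting pot under the hood

ROBOT

A 7-joint arm with a two-finger parallel gripper is mounted at the origin on the work surface; the furniture and walls round the work are solid. World frame = base frame: x ahead of the robot, y to its left, z up, the work surface at z = 0. Lengths are in m, angles in rad, forces in N, time in s.
With the tool pointing down it reaches from about 0.4 to 0.9 m from the base axis. Payload 5.5 kg.
Tool frame: the origin (TCP) lies midway between the tips of the shut fingers; the grasp point (between the pads) lies 19 mm behind it (manip.grip_depth is the distance from the TCP to the grasp point, in m); z points along the fingers, y is the line along which they close (so a half turn about z gives the same grasp; the last joint's range is limited). The gripper opens to 92 mm and grips with 3 to 60 N. Pads are 19 mm wide; open, the fingers measure 130 mm over their backs; the gripper's body (75 mm by 190 mm) begins 47 mm behind the grasp point.
Start: joints at [-0.951, 0.501, -0.427, 1.55, 0.221, 1.138, -0.21], TCP at [0.227, 0.609, 0.227] pointing down, gripper open.
Joint ranges: [-2.88, 2.88], [-0.31, 2.03], [-1.54, 1.56], [0.2, 2.42], [-1.41, 4.55], [0.19, 2.02], [-2.57, 2.57]. Speed limits (rad/s): [2.57, 2.57, 3.14, 3.14, 3.14, 3.14, 3.14].

INTERFACE

Orientations are given as a unit quaternion [x, y, z, w].
In Python, from bench import manip, effector, viewer gives the robot as it stands. Calls block until the motion is done:
- manip.move_pose(position, orientation): joint-space move of the TCP to a pose.
- manip.servo_line(position, ori=None, vel=0.15): straight line of the TCP; ori=None keeps the orientation; vel is the mean speed in m/s.
- manip.movej(angles): joint-space move.
- effector.open_jaws() and effector.close(f_grip=None): open the fingers fully, or close them until they stop; f_grip is the grip in N (None keeps the last).
- manip.sleep(seconds).
- manip.solve_ik(position, orientation): joint angles nearest the present ones, or None.
- viewer.get_image(name): name is "side" or "top"; returns the picture (480x640x3 uint8, red, green, blue); there is no depth.
- viewer.get_calibration(name): a dict with "vfov" (degrees; the focal length in pixels is half the picture's height over the tangent of half this angle, whatever the lens; pixels are square), "cx", "cy" (the principal point, pixels), "eye" and "attitude" of the camera in the world. Camera axes: x right, y down, z forward; pixel columns grow to the right and rows downward; lengths in m; the calibration is good to about 2 mm. A picture is of the moment at which its call begins. get_calibration takes no time and is no camera call.
A pose or a line that the arm cannot do raises manip.PlanningError and nothing moves.
- manip.hand_in(): hands the job in; it is judged then, once.
Readings, each from a call of its own:
- manip.current_clock(): time.
- manip.current_q(): joint angles.
- manip.current_joint_velocities(): joint speeds.
- manip.current_tau(): joint torques, N m.
- manip.current_tool_pos(): TCP position.
- manip.current_tcp_rot(): TCP orientation.
- manip.current_force(): force on the tool from outside, world axes, zero at the start.
- manip.current_wrist_torque(): the same for the moment, N m.
- manip.current_finger_gap(): finger opening in m.
- manip.current_gripper_force(): force on a finger pad.
Only numpy, scipy, OpenCV 4.12 (cv2) and the standard library are available. Lean on these libraries where they do the work, as an engineer would, in place of code of your own. Each camera call takes 0.05 s, during which the arm holds its last target. There are 200 camera calls.

TASK

The cast bar under the heater hood is ready. Slide its mould along the warming plate, without lifting it, out from under the hood and squarely onto the four corner marks at the open end, lift the bar out of the mould and lay it flat and lengthwise on the middle of the paper slip on the curing rack, and slide the melting pot, also without lifting it, to the middle of the ring under the hood. Do not tip the mould or the pot, set the bar down gently, and leave the finished bar, the beaker and the dropper bottle where they stand.

Things in the scene. Friction and masses are not known exactly. Their poses are not given: they have to be found in the camera images.
- plate: Fixed warming plate: low steel case, flat black top 36 mm above the table, 190 mm (its x) by 400 mm (its y); origin at its centre, on the table. A steel heater hood, 190 mm wide, covers its end from y = -200 to +22 mm; underside 137 mm above the plate's top, 22 mm thick. Closed by a wall at -y and by a rear gusset (x = +89 to +95, y = -200 to -123 mm); open at +y and -x.
- hood_ring (a point): Centre of the etched ring (94 mm across) under the hood, on the plate's top, at plate x = 0, y = -90 mm: where the pot must stand in the end. At the start the mould stands over it. Axes as the plate's.
- hood_edge (a point): Middle of the lower edge of the hood's open end, at plate x = 0, y = +22 mm, 137 mm above the plate's top. The hood hangs over the mould and about half of its grip: a gripper held upright has no room above the grip there; one whose body leans towards plate +y by 30 to 45 degrees has.
- corner_marks: Four etched corner marks on the plate's top (the corners of a rectangle 83 mm in x by 127 mm in y): where the mould must stand in the end. Origin at the rectangle's centre on the plate's top, axes as the plate's. It is at plate y = +115 mm and x = -48 or +48 mm (front or back; the waiting pot has the other side).
- wait_ring: Etched ring (94 mm across) on the plate's top at plate y = +115 mm, on the other side from the corner marks (x = +48 or -48 mm): where the pot waits at the start. Origin at its centre, axes as the plate's.
- mould: Loose open aluminium mould, 0.4 to 0.7 kg: body 76 mm (its x) by 120 mm (its y) by 24 mm high; a handle at its +y end, towards the hood's open end, ends 136 mm from the origin. Origin: centre of its underside. Floor 4 mm, cavity 56 by 100 mm; each 10 mm thick long wall has a finger gap at its middle, 52 mm long, down to 8 mm above the underside. Start: within 10 degrees of the plate's axes.
- mould_grip (a point): Middle of the mould's black grip, 105 mm from the mould's origin along its +y and 48 mm above its underside. The grip is a level bar along the mould's y, 62 mm long, 16 mm wide (in x) and 18 mm high; free below, 39 mm down to the plate. Sliding the mould or the pot by it takes a few newtons.
- mould_mid (a point): Point of the mould on its centre line, 12 mm above its underside (48 mm above the table while it stands on the plate).
- bar_mid (a point): Centre of the cast bar lying in the mould: loose cream-coloured block with rounded edges, 51 mm (its x) by 95 mm (its y) by 30 mm high, 0.14 kg, 2.5 mm clear of the cavity's walls all round; its x and y run as the mould's. Its underside is 15 mm below this point, its top 10 mm above the mould's walls. It can be pinched across its 51 mm width through the finger gaps.
- pot: Loose open empty steel saucepan, 0.3 to 0.6 kg: 84 mm across, 50 mm high, with one handle towards its +y that ends 136 mm from the origin. Origin at the centre of its underside. It stands near the waiting ring, handle pointing roughly along the plate's +y (within about 13 degrees).
- pot_grip (a point): Middle of the pot's black grip, 105 mm from the pot's origin along its +y and 48 mm above its underside; same bar as the mould's: 62 mm long, 16 mm wide, 18 mm high, level.
- pot_mid (a point): Point on the pot's axis, 24 mm above its underside (60 mm above the table while it stands on the plate).
- rack: Fixed low slatted wooden curing rack right of the plate, 150 mm (its x) by 190 mm (its y), top 26 mm above the table. Origin at the centre of its underside.
- paper: Thin flat paper slip fixed on the rack's top, 112 mm (x) by 70 mm (y), axes as the rack's: where the bar must lie, its long side along the slip's long side. Origin at its centre. It is on one half of the rack (rack y = +46 or -46 mm), the finished bar on the other.
- bar_done: Loose finished bar, same shape as the cast bar (51 by 95 by 30 mm), lying on the other half of the rack with its long side (its y) about along the rack's x. Origin at the centre of its underside. To be left alone.
- beaker: Loose small glass beaker, 47 mm across and 55 mm high, on the table in front of the plate. Origin at the centre of its underside. To be left alone.
- dropper: Loose amber dropper bottle with a black cap, 39 mm across and 102 mm high, on the table near the rack. Origin at the centre of its underside. To be left alone.

How it is judged:
At the end, for the whole second after the job is handed in: Mould flat on the plate, within 12 mm of the corner marks' centre and 8 degrees of square; pot flat on the plate, within 12 mm of the centre of the ring under the hood; bar flat on the rack, within 15 mm of the paper's centre and 14 degrees of its long side; all at rest (horizontal distance between mould and corner_marks below 0.012 m and angle between the y axis of mould and the y axis of corner_marks, either way round below 0.14 rad and height (world z) of mould_mid between 0.045 and 0.051 m and angle between each of mould, pot's own z axis and vertical below 0.05 rad and horizontal distance between pot and hood_ring below 0.012 m and height (world z) of pot_mid between 0.057 and 0.063 m and horizontal distance between bar_mid and paper below 0.015 m and angle between the y axis of bar_mid and the x axis of paper, either way round below 0.25 rad and height (world z) of bar_mid between 0.038 and 0.044 m and angle between bar_mid's own z axis and vertical below 0.06 rad and linear speed of each of mould, pot, bar below 0.01 m/s); the robot touches nothing.
It fails at once if the mould is lifted more than 6 mm off the plate (height (world z) of mould_mid above 0.054 m).
It fails at once if the pot is lifted more than 6 mm off the plate (height (world z) of pot_mid above 0.066 m).
It fails at once if the mould or the pot is tipped by more than 8 degrees (angle between any of mould, pot's own z axis and vertical above 0.14 rad).
It fails at once if the bar is dropped from more than about 10 mm (contact force between bar and the fingers below 0.05 N and linear speed of bar above 0.45 m/s).
It fails at once if the finished bar, the beaker or the dropper bottle is moved by more than 15 mm (distance of any of bar_done, beaker, dropper from where it was at the start of the episode above 0.015 m).
It also fails if it takes over 69 s, if anything falls off the work surface, if the arm or the gripper's body presses on something with over 40 N, if the wrist force passes 120 N, or if a joint passes its speed limit or range.

## Working session

There is one attempt and no reset: what is moved stays moved. The work goes in short steps, each a Python script; the robot and the scene stay as the last script left them, time stands still between calls to the robot, and variables do not carry over. Pictures are saved under pics/ and viewed, at most 10 in all, crops included, and the job is handed in when it is done.

```bash
ls; mkdir -p pics; python3 - <<'E'
from bench import manip, viewer
import cv2
for n in ("side","top"):
    im=viewer.get_image(n); cv2.imwrite(f"pics/{n}0.png",im[:,:,::-1]); print(n,viewer.get_calibration(n))
print(manip.current_clock(),manip.grip_depth,manip.current_tcp_rot())
E
```

```text
pics
side {'vfov': 57.7363572841043, 'cx': 318.4740619273788, 'cy': 235.00076397753983, 'eye': array([-0.40780381,  0.51275351,  0.64365308]), 'attitude': array([-0.4230899 ,  0.74606587, -0.45363199,  0.24207163])}
top {'vfov': 50.1192918652081, 'cx': 318.4288883909145, 'cy': 242.9838045871213, 'eye': array([-0.36790303, -0.10715792,  1.10205936]), 'attitude': array([ 0.72679383, -0.60181915,  0.21664585, -0.25029785])}
0.1 0.0188 [ 1.77446548e-01  9.84130051e-01 -8.51209358e-04 -2.03014884e-04]
```

View pics/side0.png

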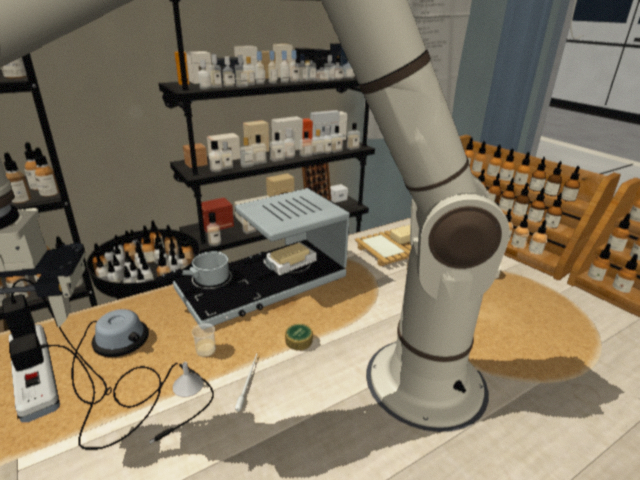

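View pics/top0.png

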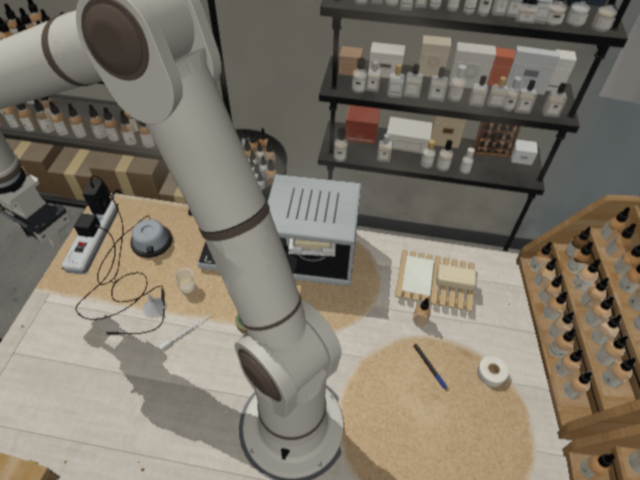

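```bash
cat > h.py <<'E'
import numpy as np, cv2
from scipy.spatial.transform import Rotation as R
from bench import manip, effector, viewer
def ray(n,u,v):
    c=viewer.get_calibration(n); f=240/np.tan(np.radians(c['vfov'])/2)
    d=R.from_quat(c['attitude']).apply([(u-c['cx'])/f,(v-c['cy'])/f,1.]); return np.array(c['eye']),d
def pt(n,u,v,z):
    e,d=ray(n,u,v); return e+d*(z-e[2])/d[2]
def px(n,p):
    c=viewer.get_calibration(n); f=240/np.tan(np.radians(c['vfov'])/2)
    q=R.from_quat(c['attitude']).inv().apply(np.atleast_2d(p)-c['eye']); return np.c_[q[:,0]/q[:,2]*f+c['cx'],q[:,1]/q[:,2]*f+c['cy']]
def crop(src,dst,x,y,w,h,k):
    im=cv2.imread(src)[y:y+h,x:x+w]; cv2.imwrite(dst,cv2.resize(im,None,fx=k,fy=k,interpolation=cv2.INTER_CUBIC))
E
python3 - <<'E'
from h import *
crop("pics/side0.png","pics/side0c.png",165,180,265,170,3)
print(px("side",[[0.227,.609,0],[0,0,0]]),px("top",[[0,0,0]]))
for u,v in [(175,284),(196,318),(347,272)]: print(pt("side",u,v,.036))
E
```

```text
[[ 62.57062202 430.58805626]
 [424.96209314 379.29922266]] [[293.40985867 425.39012496]]
[0.50867827 0.33857671 0.036     ]
[0.35840883 0.33516462 0.036     ]
[ 0.34597712 -0.05420836  0.036     ]
```

View pics/side0c.png

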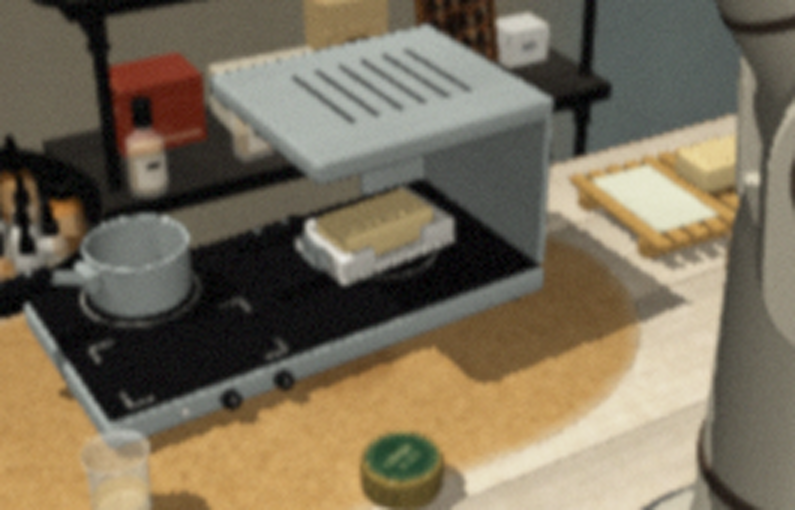

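```bash
python3 - <<'E'
from h import *
q=manip.current_q(); q[0]+=0.6; manip.movej(q)
cv2.imwrite("pics/top1.png",viewer.get_image("top")[:,:,::-1]); cv2.imwrite("pics/side1.png",viewer.get_image("side")[:,:,::-1])
print(manip.current_clock(),manip.current_tool_pos())
crop("pics/top1.png","pics/top1c.png",190,165,300,175,2.66)
P=[pt("side",u,v,.036) for u,v in [(173.3,282.3),(201.7,319),(346,270.3)]]; print(P)
print(np.linalg.norm(P[0]-P[1]),np.linalg.norm(P[2]-P[1]))
E
```

```text
1.6333 [0.52910587 0.3762888  0.22592943]
[array([0.5178965 , 0.34012233, 0.036     ]), array([0.34902629, 0.32567874, 0.036     ]), array([ 0.35385738, -0.05657611,  0.036     ])]
0.16948677185791122 0.3822853828254169
```

View pics/top1c.png

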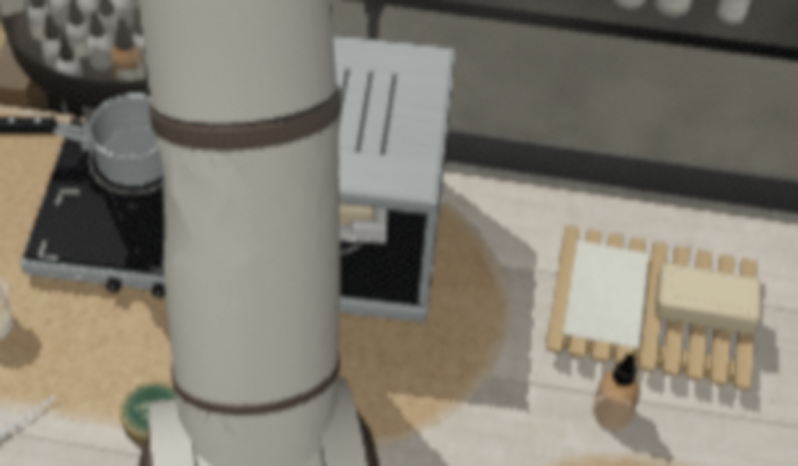

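```bash
python3 - <<'E'
from h import *
def show(name,P):
    P=np.array(P); print(name,P[:,:2].round(4).tolist(),'c',P.mean(0)[:2].round(4),'sides',[round(float(np.linalg.norm(P[i]-P[i-1])),4) for i in range(len(P))])
s=lambda u,v,z:pt("side",165+u/3,180+v/3,z)
t=lambda u,v,z:pt("top",190+u/2.66,165+v/2.66,z)
show("marks side (BL,FL,FR,BR)",[s(93,350,.036),s(126,406,.036),s(286,354,.036),s(248,303,.036)])
show("marks top BL FL",[t(62,192,.036),t(43,254,.036)])
show("paper top",[t(582,240,.026),t(648,251,.026),t(640,346,.026),t(565,335,.026)])
show("paper side",[s(594,190,.026),s(664,166,.026),s(717,212,.026),s(650,233,.026)])
show("plate corners top: BL? FL FR",[t(70,140,.036),t(27,265,.036),t(425,308,.036)])
show("plate corners side BL FL FR",[s(25,307,.036),s(108,420,.036),s(543,272,.036)])
show("side rim",[s(108,425,.036),s(546,275,.036)])
for p in [[0.4,0.2,0.036]]: print(px("top",p))
# line straightness / stuff near image edges
E
```

```text
marks side (BL,FL,FR,BR) [[0.4337, 0.311], [0.3554, 0.3117], [0.355, 0.1846], [0.4339, 0.1819]] c [0.3945 0.2473] sides [0.1291, 0.0783, 0.1272, 0.0789]
marks top BL FL [[0.4388, 0.3131], [0.3607, 0.3073]] c [0.3998 0.3102] sides [0.0783, 0.0783]
paper top [[0.4865, -0.207], [0.4853, -0.2722], [0.3716, -0.2697], [0.3705, -0.1995]] c [ 0.4285 -0.2371] sides [0.1162, 0.0652, 0.1138, 0.0702]
paper side [[0.4612, -0.1925], [0.4664, -0.2844], [0.3692, -0.2689], [0.3704, -0.1887]] c [ 0.4168 -0.2336] sides [0.0909, 0.0921, 0.0984, 0.0803]
plate corners top: BL? FL FR [[0.5072, 0.3264], [0.3452, 0.3182], [0.3688, -0.0659]] c [0.4071 0.1929] sides [0.416, 0.1623, 0.3848]
plate corners side BL FL FR [[0.5177, 0.3401], [0.3465, 0.328], [0.3524, -0.0556]] c [0.4056 0.2042] sides [0.4288, 0.1716, 0.3837]
side rim [[0.3412, 0.3298], [0.3473, -0.0551]] c [0.3442 0.1374] sides [0.385, 0.385]
[[250.49361574 254.95958578]]
```

```bash
python3 - <<'E'
from h import *
q=manip.current_q(); q[0]=-1.4; manip.movej(q)
for n in("top","side"):
    im=np.mean([viewer.get_image(n).astype(float) for _ in range(4)],0).astype(np.uint8)
    cv2.imwrite(f"pics/{n}2.png",im[:,:,::-1])
print(manip.current_clock(),manip.current_tool_pos())
crop("pics/top2.png","pics/top2c.png",195,175,165,120,4.8)
E
```

```text
4.3583 [-0.06090526  0.64639947  0.2259239 ]
```

View pics/top2c.png

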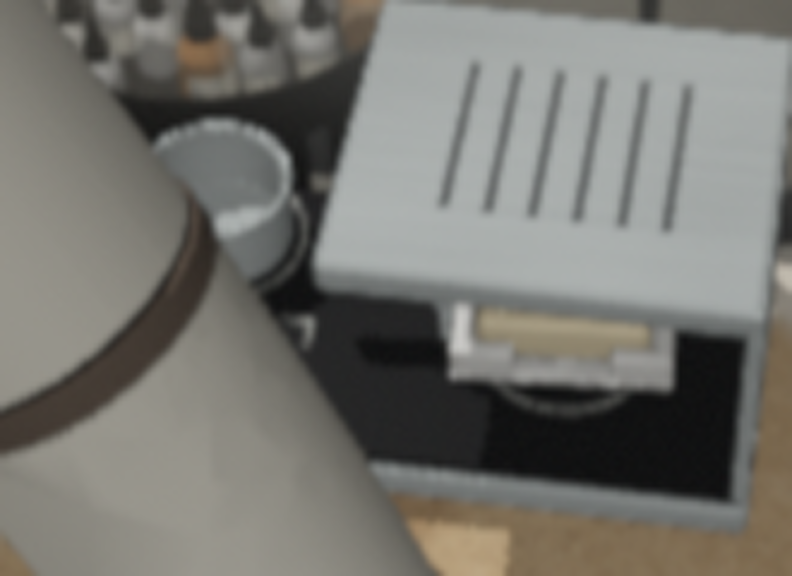

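```bash
cat >> h.py <<'E'
def fitframe(model,P):
    "2D rigid fit model->P: yaw, t, residuals"
    m=np.array(model)[:,:2];p=np.array(P)[:,:2]; a=m-m.mean(0);b=p-p.mean(0)
    th=np.arctan2((a[:,0]*b[:,1]-a[:,1]*b[:,0]).sum(),(a*b).sum()); c,s=np.cos(th),np.sin(th)
    t=p.mean(0)-np.array([[c,-s],[s,c]])@m.mean(0); return th,t,(p-(m@np.array([[c,s],[-s,c]])+t))
E
python3 - <<'E'
from h import *
s=lambda u,v,z:pt("side",165+u/3,180+v/3,z)
t=lambda u,v,z:pt("top",195+u/4.8,175+v/4.8,z)
def F(n,m,P): th,tt,r=fitframe(m,P); print(n,'deg',round(np.degrees(th),2),tt.round(4),'res mm',(r*1000).round(1).tolist())
H=[(-.095,.022),(-.095,-.2),(.095,-.2),(.095,.022)]
F("hood top view",H,[t(u,v,.195) for u,v in[(315,272),(760,318),(792,38),(385,4)]])
F("hood side view",H,[s(u,v,.195) for u,v in[(318,170),(552,97),(430,27),(211,78)]])
F("marks side",[(-.0065,.1785),(-.0895,.1785),(-.0895,.0515),(-.0065,.0515)],[s(93,350,.036),s(126,406,.036),s(286,354,.036),s(248,303,.036)])
M=[(-.038,.06),(-.038,-.06)]
F("mould top-view top edge",M,[t(450,358,.060),t(676,368,.060)])
F("mould top-view bottom edge",M,[t(450,379,.036),t(673,391,.036)])
F("mould side top edge",M+[(.038,.06)],[s(347,262,.06),s(454,218,.06),s(300,226,.06)])
F("mould side bottom edge",M,[s(349,285,.036),s(454,242,.036)])
E
```

```text
hood top view deg 3.59 [0.4496 0.1361] res mm [[1.7, -3.1], [0.9, 5.1], [0.2, 3.0], [-2.7, -5.0]]
hood side view deg 3.36 [0.4404 0.1401] res mm [[0.9, 0.4], [7.4, 2.2], [-5.9, 2.0], [-2.5, -4.6]]
marks side deg -0.37 [0.4418 0.132 ] res mm [[-2.7, 0.5], [1.9, 0.7], [2.4, 0.5], [-1.7, -1.6]]
mould top-view top edge deg 7.87 [0.4643 0.0465] res mm [[-0.1, 0.6], [0.1, -0.6]]
mould top-view bottom edge deg 7.2 [0.4676 0.0475] res mm [[-0.1, 0.7], [0.1, -0.7]]
mould side top edge deg 8.47 [0.461  0.0466] res mm [[1.1, -0.4], [1.2, 3.4], [-2.3, -3.0]]
mould side bottom edge deg 7.76 [0.4621 0.0468] res mm [[0.4, -3.1], [-0.4, 3.1]]
```

```bash
cat >> h.py <<'E'
GD=manip.grip_depth
def ori(yaw,lean=0.,flip=1):
    "yaw: direction of object's x axis (closing line); lean towards object's +y"
    x=np.array([np.cos(yaw),np.sin(yaw),0]); h=np.array([-np.sin(yaw),np.cos(yaw),0])
    z=np.array([0,0,-np.cos(lean)])-np.sin(lean)*h; y=flip*x
    return R.from_matrix(np.c_[np.cross(y,z),y,z]).as_quat(), z
def tcp(g,yaw,lean=0.,flip=1,back=0.):
    q,z=ori(yaw,lean,flip); return np.array(g)+z*(GD-back), q
def local(o,yaw,x,y,z):
    return np.array([o[0]+x*np.cos(yaw)-y*np.sin(yaw),o[1]+x*np.sin(yaw)+y*np.cos(yaw),z])
E
python3 - <<'E'
from h import *
s=lambda u,v,z:pt("side",165+u/3,180+v/3,z)
t=lambda u,v,z:pt("top",190+u/2.66,165+v/2.66,z)
print("pot rim c side",s(137,240,.086),"grip top",t(25,125,.093),"beaker",s(120,505,0),"dropper top",t(612,412,0.008))
print("bar_done top face",t(710,283,.056),"done L/R", t(660,280,.056),t(760,288,.056))
yw=np.radians(7.8); m=(.463,.047)
q0=manip.current_q()
for flip in(1,-1):
  for L in (30,35,40):
    L=np.radians(L)
    for g,yy,ln in [(local(m,yw,0,.118,.084),yw,L),(local((.392,.249),.04,0,.118,.084),.04,L),(local((.49,.25),.04,0,.118,.084),.04,L),(local((.447,.046),.04,0,.118,.084),.04,L),((.392,.249,.067),.04,0),((.4285,-.237,.055),.04+np.pi/2,0),((.4285,-.237,.055),.04-np.pi/2,0)]:
        q=manip.solve_ik(*tcp(g,yy,ln,flip)); print(flip,round(np.degrees(L)),None if q is None else np.round(q,2))
E
```

```text
pot rim c side [0.49227244 0.2504814  0.086     ] grip top [0.47081669 0.35277322 0.093     ] beaker [0.29777329 0.33947326 0.        ] dropper top [ 0.30651987 -0.25044962  0.008     ]
bar_done top face [ 0.43471053 -0.32693426  0.056     ] done L/R [ 0.42915973 -0.28029191  0.056     ] [ 0.43789702 -0.37346006  0.056     ]
1 30 [-0.87  0.58  0.19  1.98  0.42  0.93 -0.87]
1 30 [-1.09  0.73  0.14  1.66  0.23  1.19 -1.06]
1 30 [-0.99  0.82  0.17  1.48  0.24  1.25 -0.94]
1 30 [-0.87  0.59  0.2   1.95  0.37  0.97 -0.91]
1 30 [-0.69  0.42  0.07  2.15 -0.06  0.57 -0.53]
1 30 [ 0.08  0.52  0.45  2.1  -0.4   0.6   2.42]
1 30 [-0.1   0.58  0.68  2.11 -0.6   0.65 -0.54]
1 35 [-0.91  0.63  0.2   1.95  0.46  0.99 -0.93]
1 35 [-1.12  0.78  0.15  1.61  0.25  1.28 -1.08]
1 35 [-1.02  0.87  0.18  1.43  0.27  1.33 -0.96]
1 35 [-0.91  0.64  0.22  1.92  0.4   1.03 -0.95]
1 35 [-0.69  0.42  0.07  2.15 -0.06  0.57 -0.53]
1 35 [ 0.08  0.52  0.45  2.1  -0.4   0.6   2.42]
1 35 [-0.1   0.58  0.68  2.11 -0.6   0.65 -0.54]
1 40 [-0.96  0.68  0.22  1.91  0.48  1.06 -0.97]
1 40 [-1.15  0.84  0.16  1.55  0.26  1
[... 605 characters left out ...]

-1 35 [-0.43  0.66 -0.42  1.93  0.78  1.19  1.94]
-1 35 [-0.68  0.84 -0.5   1.59  0.63  1.44  1.75]
-1 35 [-0.62  0.92 -0.47  1.41  0.69  1.5   1.89]
-1 35 [-0.42  0.67 -0.41  1.9   0.73  1.22  1.9 ]
-1 35 [-0.24  0.47 -0.45  2.13  0.35  0.62  2.24]
-1 35 [-0.1   0.58  0.68  2.11 -0.6   0.65 -0.54]
-1 35 [ 0.08  0.52  0.45  2.1  -0.4   0.6   2.42]
-1 40 [-0.46  0.71 -0.42  1.9   0.81  1.28  1.89]
-1 40 [-0.71  0.89 -0.5   1.53  0.65  1.54  1.73]
-1 40 [-0.65  0.97 -0.46  1.35  0.72  1.59  1.88]
-1 40 [-0.46  0.72 -0.41  1.86  0.76  1.31  1.86]
-1 40 [-0.24  0.47 -0.45  2.13  0.35  0.62  2.24]
-1 40 [-0.1   0.58  0.68  2.11 -0.6   0.65 -0.54]
-1 40 [ 0.08  0.52  0.45  2.1  -0.4   0.6   2.42]
```

```bash
python3 - <<'E'
from h import *
yw=np.radians(7.8); m=(.463,.047); L=np.radians(35)
g=local(m,yw,0,.119,.084)
p,q=tcp(g,yw,L,back=.15); manip.move_pose(p+[0,0.03,.05],q)
manip.servo_line(tcp(g,yw,L,back=.10)[0],vel=.2)
manip.servo_line(tcp(g,yw,L)[0],vel=.12)
print(manip.current_clock(),manip.current_force())
cv2.imwrite("pics/side3.png",viewer.get_image("side")[:,:,::-1])
effector.close(f_grip=15)
cv2.imwrite("pics/side4.png",viewer.get_image("side")[:,:,::-1])
print(manip.current_clock(),manip.current_force(),manip.current_finger_gap(),manip.current_gripper_force(),manip.current_tool_pos()-tcp(g,yw,L)[0])
a=cv2.imread("pics/side3.png")[200:310,160:360];b=cv2.imread("pics/side4.png")[200:310,160:360]
cv2.imwrite("pics/s34.png",cv2.resize(np.r_[a,b][:,:],None,fx=2.7,fy=2.7,interpolation=cv2.INTER_CUBIC))
E
```

```text
8.2417 [-0.17402849  0.25042492  0.19652595]
9.5 [ 2.75320175 -0.05221597 -1.14960188] 0.01599565110573638 14.997756332159042 [ 5.67296740e-04  3.03197300e-04 -6.76300325e-06]
```

View pics/s34.png

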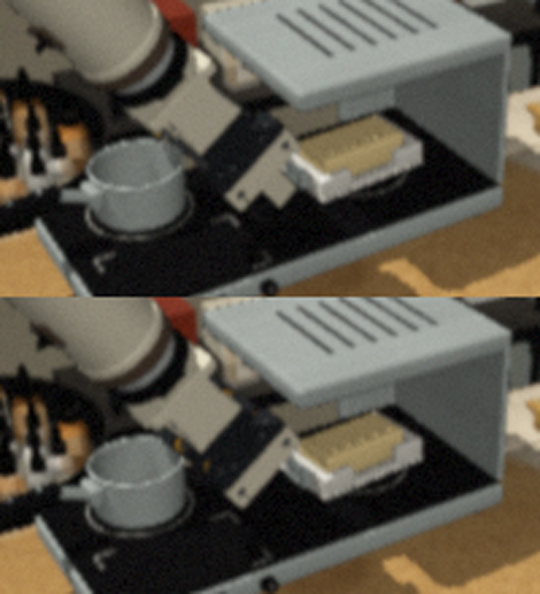

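```bash
python3 - <<'E'
from h import *
yw=np.radians(2.5); L=np.radians(35); c=np.array([.393,.248])
def to(o,v): manip.servo_line(*tcp(local(o,yw,0,.119,.084),yw,L),vel=v)
to(local(c,yw,0,-.185,0),.06); print(manip.current_clock(),manip.current_force(),manip.current_wrist_torque())
to(c,.09); print(manip.current_clock(),manip.current_force(),manip.current_wrist_torque())
im=np.mean([viewer.get_image("side").astype(float) for _ in range(3)],0).astype(np.uint8)
cv2.imwrite("pics/side5.png",im[:,:,::-1]); crop("pics/side5.png","pics/side5c.png",165,230,160,105,5)
E
```

```text
10.5583 [ 1.16671261  1.62949955 -1.02234984] [ 0.85631367 -0.16664651  0.3284555 ]
12.7667 [-0.60557546 -2.93283581 -0.07614504] [-0.00944306 -0.04383401  0.03506278]
```

View pics/side5c.png

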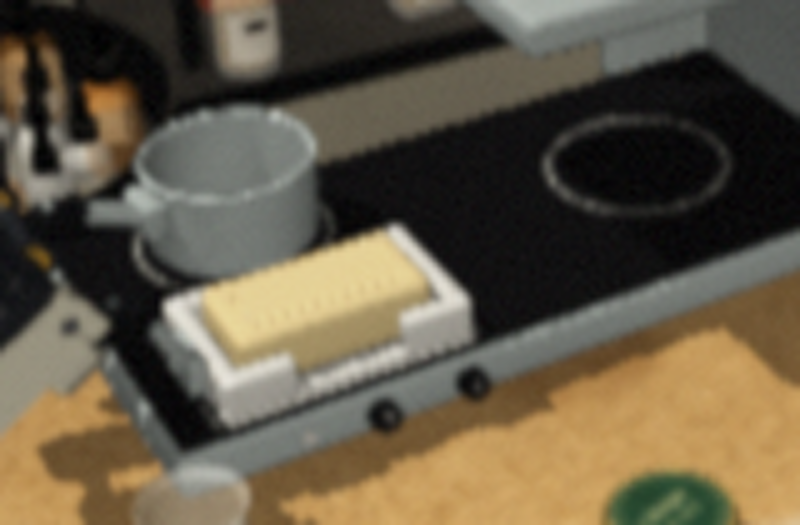

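```bash
python3 - <<'E'
from h import *
s=lambda u,v,z:pt("side",165+u/5,230+v/5,z)
s0=lambda u,v,z:pt("side",165+u/3,180+v/3,z)
def F(n,m,P): th,tt,r=fitframe(m,P); print(n,'deg',round(np.degrees(th),2),tt.round(4),'res mm',(r*1000).round(1).tolist())
F("mould bottom",[(-.038,.06),(-.038,-.06)],[s(226,427,.036),s(474,339,.036)])
F("mould top",[(-.038,.06),(-.038,-.06),(.038,-.06),(.038,.06)],[s(222,390,.06),s(473,303,.06),s(398,227,.06),s(165,298,.06)])
F("marks",[(-.0415,.0635),(-.0415,-.0635),(.0415,-.0635),(.0415,.0635)],[s0(126,406,.036),s0(286,354,.036),s0(248,303,.036),s0(93,350,.036)])
F("rim",[(0,.2),(0,-.2)],[s(180,450,.036),s(800,232,.036)])
# ring ellipse via mask
im=cv2.imread("pics/side5.png"); g=cv2.cvtColor(im,cv2.COLOR_BGR2GRAY)
x0,y0,x1,y1=265,249,318,276
pts=[]
c=np.array([165+638/5,230+165/5])
for a in np.linspace(0,2*np.pi,72,endpoint=False):
    r=np.linspace(.75,1.25,60); xs=c[0]+19*r*np.cos(a); ys=c[1]+10*r*np.sin(a)
    v=cv2.remap(g,xs.astype(np.float32)[None],ys.astype(np.float32)[None],cv2.INTER_LINEAR)[0]; i=v.argmax(); pts.append(pt("side",xs[i],ys[i],.036)[:2])
pts=np.array(pts,np.float32); (cx,cy),rr=cv2.minEnclosingCircle(pts); A=np.c_[2*pts,np.ones(len(pts))]; k=np.linalg.lstsq(A,(pts**2).sum(1),rcond=None)[0]
print("ring",k[:2],np.sqrt(k[2]+k[0]**2+k[1]**2))
# pot rim
print("pot rim",s((137+318)/2,155,.086), "wait ring ctr approx",s((135+335)/2,232,.036))
E
```

```text
mould bottom deg 2.22 [0.392 0.247] res mm [[-0.0, 0.3], [0.0, -0.3]]
mould top deg 1.63 [0.3872 0.2481] res mm [[-1.0, 0.0], [0.5, -0.0], [-0.6, 2.6], [1.0, -2.5]]
marks deg -0.37 [0.3945 0.2473] res mm [[1.9, 0.7], [2.4, 0.5], [-1.7, -1.6], [-2.7, 0.5]]
rim deg 1.83 [0.3517 0.1669] res mm [[1.2, -38.7], [-1.2, 38.7]]
ring [0.4569008  0.04564255] 0.04669250780788982
pot rim [0.48803058 0.25238941 0.086     ] wait ring ctr approx [0.49643411 0.25044685 0.036     ]
```

```bash
python3 - <<'E'
from h import *
effector.open_jaws(); print(manip.current_clock(),manip.current_force())
p=manip.current_tool_pos(); z=R.from_quat(manip.current_tcp_rot()).apply([0,0,1])
manip.servo_line(p-.10*z+[0,.0,.03],vel=.2)
im=np.mean([viewer.get_image("side").astype(float) for _ in range(3)],0).astype(np.uint8)
cv2.imwrite("pics/side6.png",im[:,:,::-1])
im=np.mean([viewer.get_image("top").astype(float) for _ in range(3)],0).astype(np.uint8)
cv2.imwrite("pics/top6.png",im[:,:,::-1])
print(manip.current_clock(),manip.current_tool_pos())
# grip blob in top1
t1=cv2.imread("pics/top1.png")
sub=t1[203:222,176:214]; m=(sub.max(2)<70).astype(np.uint8)
print(*["".join('#' if x else '.' for x in r) for r in m],sep="\n")
a=cv2.resize(cv2.imread("pics/side6.png")[225:330,160:320],None,fx=2.5,fy=2.5,interpolation=cv2.INTER_CUBIC)
b=cv2.resize(cv2.imread("pics/top6.png")[185:290,170:330],None,fx=2.5,fy=2.5,interpolation=cv2.INTER_CUBIC)
c=cv2.resize(t1[185:290,150:310],None,fx=2.5,fy=2.5,interpolation=cv2.INTER_CUBIC)
cv2.imwrite("pics/m6.png",np.r_[np.c_[a,b],np.c_[c,c*0]])
E
```

```text
14.1833 [ 0.29409441 -0.2822444   0.11026304]
15.2583 [0.38568224 0.41256655 0.17976665]
........................##############
........................##############
............................##########
.................................#####
......................................
......................................
......................................
.............####...######....####....
.............#####.#########.######...
.............######################...
.............#####################....
.............#####################....
......................................
......................................
......................................
......................................
......................................
......................................
.....................................#Traceback (most recent call last):
  File "<stdin>", line 17, in <module>
cv2.error: OpenCV(4.12.0) /io/opencv/modules/imgcodecs/src/loadsave.cpp:1058: error: (-215:Assertion failed) image.channels() == 1 || image.channels() == 3 || image.channels() == 4 in function 'imwrite_'
```

```bash
python3 - <<'E'
from h import *
t1=cv2.imread("pics/top1.png")
k=lambda im,x,y:cv2.resize(im[y:y+100,x:x+160],None,fx=2.5,fy=2.5,interpolation=cv2.INTER_CUBIC)
a=k(cv2.imread("pics/side6.png"),160,228);b=k(cv2.imread("pics/top6.png"),170,190);c=k(t1,150,190);d=k(cv2.imread("pics/side5.png"),160,228)
cv2.imwrite("pics/m6.png",np.vstack([np.hstack([a,b]),np.hstack([c,d])]))
print(pt("top",199.7,212.3,.084),pt("top",189,212.5,.084),pt("top",210.5,212.2,.084))
E
```

```text
[0.47740193 0.35573755 0.084     ] [0.47123538 0.38325856 0.084     ] [0.48328602 0.32780687 0.084     ]
```

View pics/m6.png

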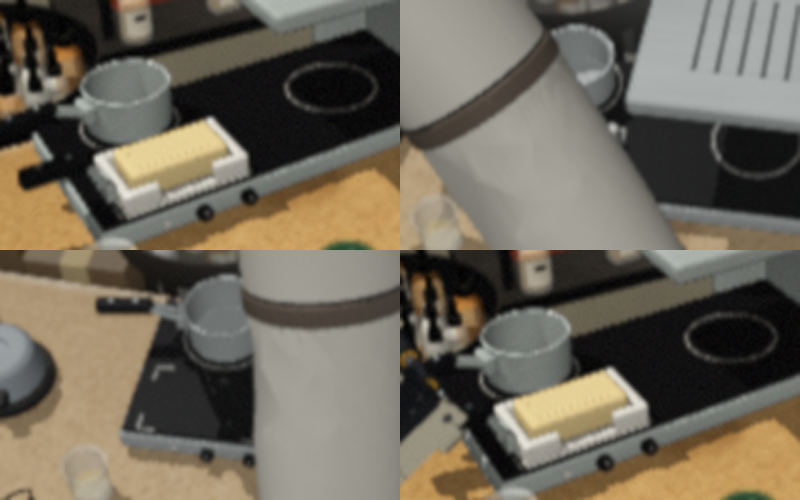

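```bash
python3 - <<'E'
from h import *
L=np.radians(35); D=.119
yp=np.radians(11); o=np.array([.491,.252])
g=local(o,yp,0,D,.084)
manip.servo_line(*tcp(g,yp,L,back=.11),vel=.2)
manip.servo_line(tcp(g,yp,L)[0],vel=.12); print(manip.current_clock(),manip.current_force())
effector.close(f_grip=15); print(manip.current_clock(),manip.current_finger_gap(),manip.current_force(),manip.current_wrist_torque())
im=np.mean([viewer.get_image("side").astype(float) for _ in range(3)],0).astype(np.uint8); cv2.imwrite("pics/side7.png",im[:,:,::-1])
def to(o,yw,v): manip.servo_line(*tcp(local(o,yw,0,D,.084),yw,L),vel=v); print(manip.current_clock(),manip.current_force(),manip.current_wrist_torque())
to((.497,.13),np.radians(3),.08)
to((.457,.0456),np.radians(3),.08)
im=np.mean([viewer.get_image("side").astype(float) for _ in range(3)],0).astype(np.uint8); cv2.imwrite("pics/side8.png",im[:,:,::-1])
im=np.mean([viewer.get_image("top").astype(float) for _ in range(2)],0).astype(np.uint8); cv2.imwrite("pics/top8.png",im[:,:,::-1])
k=lambda im,x,y:cv2.resize(im[y:y+120,x:x+160],None,fx=2.5,fy=2.5,interpolation=cv2.INTER_CUBIC)
cv2.imwrite("pics/m8.png",np.vstack([cv2.resize(im2,None,fx=4,fy=4,interpolation=cv2.INTER_CUBIC) for im2 in [cv2.imread("pics/side8.png")[215:345,165:355]]]))
E
```

```text
16.8583 [-0.3612584   0.10507238 -0.42949831]
18.0417 0.016115959786080193 [ 2.06855424  1.47519618 -0.89600874] [ 0.85657516 -0.19350509  0.39830488]
19.8667 [ 0.96844524  0.17755151 -0.59758247] [0.74152519 0.03223602 0.05038879]
21.1833 [ 0.21673511 -0.95043851 -1.86710403] [0.62997201 0.03580316 0.05104106]
```

View pics/m8.png

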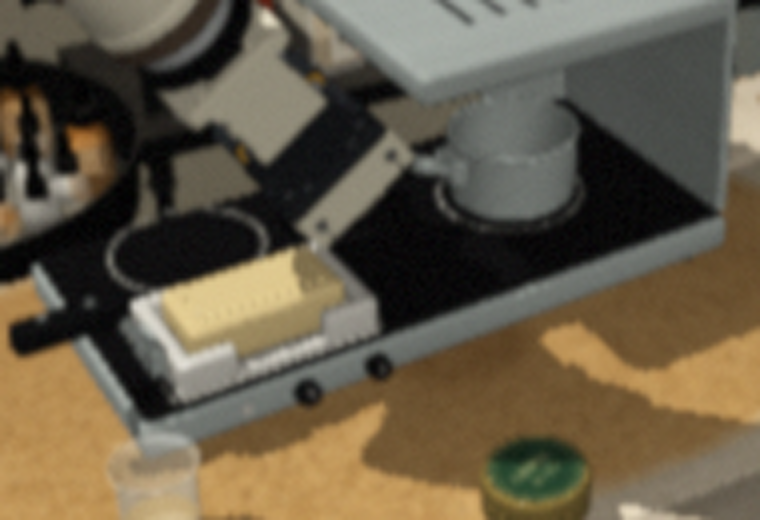

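```bash
python3 - <<'E'
from h import *
s=lambda u,v,z:pt("side",165+u/4,215+v/4,z)
print("rim",s(513,127,.086),"L",s(447,128,.086),"R",s(580,128,.086))
print("proj for centre at ring:",[(px("side",[[.457+.042*np.cos(a),.0456+.042*np.sin(a),z] for a in np.linspace(0,6.28,60)])-[165,215])*4 for z in(.086,)][0].__array__().min(0))
for z in(.036,.086):
    e=(px("side",[[.457+.042*np.cos(a),.0456+.042*np.sin(a),z] for a in np.linspace(0,6.28,60)])-[165,215])*4; print(z,e.min(0),e.max(0))
im=cv2.imread("pics/side8.png"); print(im[240:276,293].max(1).tolist())
print(im[262,268:318].max(1).tolist())
E
```

```text
rim [0.45095699 0.04478954 0.086     ] L [0.47062339 0.08235738 0.086     ] R [0.42862062 0.00778201 0.086     ]
proj for centre at ring: [442.30603686  92.28266388]
0.036 [444.10826645 156.646156  ] [571.38916088 223.63928443]
0.086 [442.30603686  92.28266388] [572.24982493 156.35969739]
[114, 114, 113, 115, 115, 116, 114, 116, 115, 114, 112, 114, 116, 116, 126, 126, 114, 111, 114, 113, 113, 113, 113, 114, 115, 114, 114, 114, 111, 83, 50, 33, 31, 19, 10, 10]
[13, 14, 15, 15, 20, 49, 85, 55, 24, 36, 62, 76, 84, 85, 89, 93, 95, 98, 102, 104, 108, 111, 111, 113, 114, 113, 112, 115, 117, 115, 113, 113, 112, 110, 110, 107, 105, 101, 95, 77, 45, 36, 40, 23, 11, 11, 11, 10, 11, 10]
```

```bash
python3 - <<'E'
from h import *
effector.open_jaws()
p=manip.current_tool_pos(); z=R.from_quat(manip.current_tcp_rot()).apply([0,0,1])
manip.servo_line(p-.13*z,vel=.2); print(manip.current_clock(),manip.current_tool_pos())
im=cv2.imread("pics/top2.png")[245:315,392:482]; hsv=cv2.cvtColor(im,cv2.COLOR_BGR2HSV)
print("paper px",im[30,25],"bar px",im[25,65],"front",im[37,65],"slat",hsv[30,60])
q=lambda b:"".join(" .:-=+*#%@"[min(9,x//26)] for x in b)
g=cv2.cvtColor(im,cv2.COLOR_BGR2GRAY)
print(*[f"{245+i} "+q(r) for i,r in enumerate(g)][::1],sep="\n")
E
```

```text
23.5 [0.44703049 0.22700321 0.17448422]
paper px [197 208 208] bar px [165 192 203] front [141 166 176] slat [ 22  49 203]
245 ###########*****######################################**************++++===========-------
246 ############****##########################################***####********+++++++==========
247 ########################################################################*********++++++===
248 ########################*#######################################################********++
249 ##########******########**#################################**########################*****
250 ##########******###**#####################################################################
251 #########*******##*******#################################################################
252 #########*******##***************#########################################################
253 #########*************************#**#####################################################
254 #########*******#************************#################################################
255 #########*******##*****
[... 4972 characters left out ...]
+++++++====++**+====+****++++*#####
308 ####################*#**++++=:.    .-=+**++++++*#*+++++++**++++++=+++++====+****++++*#####
309 ******################*++++++-:...::-=+***+++++*#*++++++***+++++++++==++===+++*+++++*#####
310 ************##########*++++++==----===+*#*+++++*#*++++++*#*+++++++**++++++=+++++++++*#####
311 ##****************###*+=+++++++=======+*##*++++*##*+++++*#*+++++++**++++++++++==+++**#####
312 #######***************+=++++++++++====+*###*****##*+++++*#*+++++++**+++++++*+++++++*######
313 ###############******++++++++++++=====+#######*####*++++*##*++++++**+++++++*+++++++*######
314 ####################**+++++++++++=====+*############*****##*+++++***+++++++*+++++++**###**
```

```bash
python3 - <<'E'
from h import *
s=lambda u,v,z:pt("side",u,v,z)
for n,(x,y,w,h) in (("top",(398,250,42,50)),("side",(352,222,62,42))):
    im=cv2.imread(f"pics/{n}{'2' if n=='top' else '6'}.png")[y:y+h,x:x+w]; im=cv2.resize(im,None,fx=4,fy=4,interpolation=cv2.INTER_CUBIC)
    hs=cv2.cvtColor(cv2.GaussianBlur(im,(0,0),2),cv2.COLOR_BGR2HSV); m=((hs[...,1]<25)&(hs[...,2]>185)).astype(np.uint8)
    m=cv2.morphologyEx(m,cv2.MORPH_OPEN,np.ones((9,9)))
    cs=cv2.findContours(m,cv2.RETR_EXTERNAL,cv2.CHAIN_APPROX_NONE)[0]
    for c in sorted(cs,key=cv2.contourArea)[-3:]:
        a=cv2.contourArea(c)
        hull=cv2.convexHull(c); q=cv2.approxPolyN(hull,4)[0] if hasattr(cv2,'approxPolyN') else None
        P=np.array([pt(n,x+(u+.5)/4-.5,y+(v+.5)/4-.5,.026)[:2] for u,v in q]); M=cv2.moments(c)
        print(n,a,P.round(4).tolist(),'c',P.mean(0).round(4),'cm',pt(n,x+M['m10']/M['m00']/4,y+M['m01']/M['m00']/4,.026)[:2].round(4),[round(float(np.linalg.norm(P[i]-P[i-1])),3) for i in range(4)])
print("done L,R",pt("top",439.5,272,.056),pt("top",475.5,274,.056))
# pick
yw=np.radians(2.4); g=np.array([.393,.248,.068])
p=manip.current_tool_pos(); manip.servo_line(p+[-.02,.03,.07],vel=.25)
pp,q=tcp(g,yw); manip.move_pose(pp+[0,0,.12],q)
manip.servo_line(pp,vel=.12); print(manip.current_clock(),manip.current_force())
effector.close(f_grip=15); print(manip.current_clock(),manip.current_finger_gap(),manip.current_gripper_force(),manip.current_force())
E
```

```text
top 315.5 [[0.5162, -0.261], [0.5068, -0.2614], [0.5044, -0.249], [0.5101, -0.2301]] c [ 0.5094 -0.2504] cm [ 0.5091 -0.2523] [0.031, 0.009, 0.013, 0.02]
top 432.5 [[0.5211, -0.286], [0.5049, -0.2866], [0.5077, -0.266], [0.5171, -0.2656]] c [ 0.5127 -0.276 ] cm [ 0.512  -0.2782] [0.021, 0.016, 0.021, 0.009]
top 14457.0 [[0.4824, -0.2704], [0.3724, -0.2666], [0.3749, -0.1978], [0.4876, -0.2025]] c [ 0.4293 -0.2344] cm [ 0.4257 -0.2353] [0.068, 0.11, 0.069, 0.113]
done L,R [ 0.42441529 -0.28390509  0.056     ] [ 0.43551717 -0.37291511  0.056     ]
25.7333 [-0.05935372 -0.68038409  0.05699118]
26.4583 0.05128528768365871 14.995649456977844 [-0.50425927  0.11428438  1.94969716]
```

```bash
python3 - <<'E'
from h import *
p=manip.current_tool_pos()
manip.servo_line(p+[0,0,.03],vel=.06); print(manip.current_force(),manip.current_finger_gap())
manip.servo_line([p[0],p[1],.28],vel=.25)
yp=np.radians(-92.2); c=np.array([.428,-.213])
pp,q=tcp([*c,.0545],yp)
manip.servo_line([pp[0],pp[1],.28],q,vel=.22); print(manip.current_clock(),manip.current_q().round(2),manip.current_finger_gap())
manip.servo_line(pp+[0,0,.03],vel=.2)
manip.servo_line(pp,vel=.04); print(manip.current_clock(),manip.current_force(),manip.current_finger_gap())
E
```

```text
[ 0.26091439  0.67675128 -0.96760782] 0.05097870893273082
30.3083 [-0.2   0.12  0.66  1.93 -0.08  1.12 -1.12] 0.050577544381061296
32.4333 [ 0.82784275  0.16191031 -1.62958847] 0.05072138007963782
```

```bash
python3 - <<'E'
from h import *
effector.open_jaws(); p=manip.current_tool_pos(); print(p)
manip.servo_line(p+[0,0,.09],vel=.2)
# go to push side, closing along x, fingers shut
effector.close(f_grip=5)
yp=np.radians(-2.2); q,_=ori(yp)
try:
    manip.servo_line(np.array([.429,-.213+.0255+.03,.13]),q,vel=.12)
except manip.PlanningError as e: print(e)
print(manip.current_clock(),manip.current_tool_pos(),manip.current_q().round(2))
for n in("top","side"):
    im=np.mean([viewer.get_image(n).astype(float) for _ in range(3)],0).astype(np.uint8); cv2.imwrite(f"pics/{n}9.png",im[:,:,::-1])
a=cv2.resize(cv2.imread("pics/top9.png")[215:335,360:490],None,fx=3,fy=3,interpolation=cv2.INTER_CUBIC)
b=cv2.resize(cv2.imread("pics/side9.png")[190:310,300:430],None,fx=3,fy=3,interpolation=cv2.INTER_CUBIC)
cv2.imwrite("pics/m9.png",np.hstack([a,b]))
E
```

```text
[ 0.42800169 -0.21299638  0.03568894]
37.0167 [ 0.42900857 -0.15766576  0.13001954] [ 0.06  0.27  0.27  2.13 -0.1   0.76  0.35]
```

View pics/m9.png

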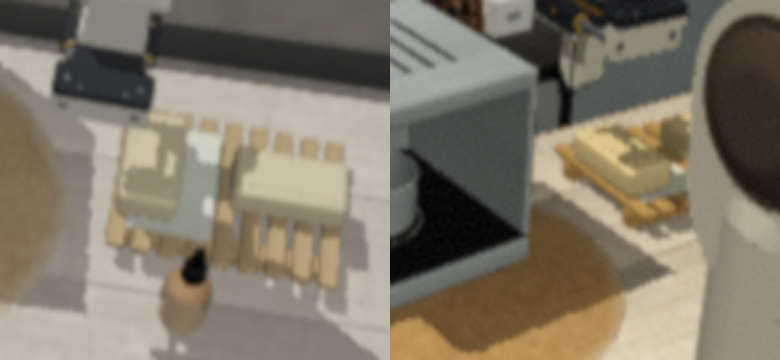

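```bash
python3 - <<'E'
from h import *
t=lambda u,v,z:pt("top",360+u/3,215+v/3,z)[:2].round(4)
print("bar front bottom R",t(180,220,.028),"L",t(118,212,.028),"paper front R",t(214,240,.026))
P=np.array([[.428,-.213]]);y=np.radians(-2.2)
C=[local((.428,-.213),y,sx*.0475,sy*.0255,.056) for sx,sy in((1,1),(1,-1),(-1,-1),(-1,1))]+[local((.428,-.213),y,-.0475,sy*.0255,.028) for sy in(1,-1)]
print(((px("top",C)-[360,215])*3).round(0).tolist())
im=cv2.imread("pics/top9.png"); g=cv2.cvtColor(im,cv2.COLOR_BGR2GRAY)[246:300,394:440]
print(*[f"{246+i} "+"".join(" .:-=+*#%@"[min(9,max(0,(x-60)//16))] for x in r) for i,r in enumerate(g)],sep="\n")
E
```

```text
bar front bottom R [ 0.3854 -0.2422] L [ 0.3835 -0.1905] paper front R [ 0.3722 -0.2715]
[[130.0, 106.0], [189.0, 116.0], [179.0, 206.0], [117.0, 194.0], [112.0, 213.0], [173.0, 225.0]]
246 @@@@@@@  @@@  @@.=############################
247 @@@@@@@  @@@@@@@.+############################
248 @@@@@@@@@@@@@@@@:+############################
249 ..  @@@@@@@@@@@@-*############################
250 --::::.  @@@@@@ -*##########################%%
251 =====---:::..  :=**######################%#%%%
252 =========----:-=+*****######################%%
253 =========----==+#########*****##############%%
254 =========-::-==+###########****###*###########
255 ++++=====----==+*****######*+**##******#######
256 #****++=========++++++******+**#*******##*****
257 ######*++++++++++=====+++++++**#*******##*****
258 %%%%%#*++*#####**++========+*###*******##++***
259 %%%%%#*+*###%%%%##*+=======+*%%%%%#######++***
260 %%%%%#*+*#%#%%%%%%#+=======+#%@@@@%%%%%%******
261 %%%%%#++*#%#%%%%%%#+=======+#%@@@@@@@@%%******
262 %%%%%#++##%%%%%%%%#+=======+#%%@@@@@@@%%*+***+
263 %%%%%#++#%%%%%%%%#*+========*#%%@@@@@@%#++*
[... 1205 characters left out ...]
=+++++++++***=++***+=-
288 ##*****++++++++=========+++++++++++++===++++=-
289 #*+*******++++++++++===+++++++++++++=----====-
290 #*********++++++++++++++++++++++++++=-:-----=-
291 #******+===+++====++++++++++++++++++=::-----=-
292 #++****+=-=+*+==========++++++++++++=::-----=-
293 #+*****=--=+**+=------=======+++++++=::-------
294 #******=--=****+---::-----==-====++=-::-------
295 #+++**+-:-+****+---::-------:---====-::-------
296 #*++++=--=++***+--:::-------::-------::------:
297 ##**+=---==+++*+=-::-------:::::..:--::------:
298 ####*=====--=====-:-------::::. @@.-:::-----::
299 ####*+============---------::. @@@ ::::------:<stdin>:8: RuntimeWarning: overflow encountered in scalar subtract
```

```bash
python3 - <<'E'
from h import *
manip.servo_line([.429,-.158,.034],vel=.15); print(manip.current_force())
manip.servo_line([.4285,-.180,.034],vel=.08)
for y in(-.190,-.1965): manip.servo_line([.428,y,.034],vel=.025); print(manip.current_clock(),manip.current_force())
manip.servo_line([.428,-.165,.034],vel=.1)
manip.servo_line([.428,-.15,.16],vel=.2); print(manip.current_clock())
im=np.mean([viewer.get_image("top").astype(float) for _ in range(3)],0).astype(np.uint8); cv2.imwrite("pics/top10.png",im[:,:,::-1])
y=np.radians(-2.2)
for cy in(-.213,-.235): print(cy,(px("top",[local((.428,cy),y,sx*.0475,sy*.0255,.056) for sx,sy in((1,1),(1,-1),(-1,-1),(-1,1))]+[local((.428,cy),y,-.0475,sy*.0255,.028) for sy in(1,-1)])).round(1).tolist())
g=cv2.cvtColor(im,cv2.COLOR_RGB2GRAY).astype(int)[246:298,394:444]
print(*[f"{246+i} "+"".join(" .:-=+*#%@"[min(9,max(0,(x-60)//16))] for x in r) for i,r in enumerate(g)],sep="\n")
E
```

```text
[-0.46997409 -0.1134657  -0.44700499]
39.0833 [-0.27399471  0.39282833  0.35650697]
39.4917 [0.97223246 1.13707975 0.09129918]
40.7417
-0.213 [[403.4, 250.2], [423.2, 253.8], [419.5, 283.6], [398.9, 279.7], [397.4, 286.0], [417.6, 289.9]]
-0.235 [[411.9, 251.5], [431.7, 255.1], [428.5, 285.0], [407.8, 281.1], [406.1, 287.4], [426.5, 291.3]]
246 =======-:::-=+####################################
247 ++=======--==+####################################
248 ***++++++===+*####################################
249 ####****++==+*####################################
250 %%######*++++*##############################%%%%##
251 #%#%%%##*+****###**#######################%%%%%%##
252 ##%%%%##******##******###################%##%%%%%#
253 ##%%%%##******##***#######****##############%%%%%%
254 %%%%%%#*******##**#%%#######**####*###########%%%%
255 %%%%%%#******#%#**#%%%%%%%########*****###########
256 %%%%%%#*****#%%%###%#%%%%%%%%%%%%##****##*****####
257 %%%%%%#*****#%@%###%#%%%%%%%%%%%%%#**+*##******###
258 %%%%%%#*****#%@%*####%%%%%%%%%%%%%#****##++****##*
259 %%%%%#******#%%%*****#####%%%%%%%##***
[... 1402 characters left out ...]
%%#==============+++++==+++=------------
286 ##******#%%%#+====================+++===+++==--::-
287 ##*****#%%%%%#+===================++==++***+=--::-
288 ##*****#%%%@%%#+=================+++==+*****==-::-
289 #*+*****#%%%%%#*++++=============+++==+*****==:::-
290 #********###%%#++++++++++======+++++==+****+==-:--
291 #******+==+*##+===++++++++++++++++++=-+****+==-:--
292 #+*****+=-=+**+=========++++++++++++=-=++++==--:--
293 #+*****=--=+***=------=======+++++++=:--=====-::--
294 #******=--=****+---::-----==-====+++-::-------::--
295 #+++**+-:-+****+---::-------:---====-::-----==::--
296 #*++++=--=++***+--:::-------::-------::------=::--
297 ##**+=---==+++*+=-::-------:::::..:--::----:--::--
```

```bash
python3 - <<'E'
from h import *
im=viewer.get_image("side"); cv2.imwrite("pics/side10.png",im[:,:,::-1])
a=cv2.imread("pics/side8.png").astype(int);b=cv2.imread("pics/side10.png").astype(int)
d=np.abs(a-b).max(2)
for n,(x0,y0,x1,y1) in dict(mouldFL=(200,300,222,322),mouldFR=(248,285,265,305),mouldgrip=(166,290,190,305),pot=(280,240,318,276),plain=(330,290,350,310)).items(): print(n,d[y0:y1,x0:x1].mean().round(1),d[y0:y1,x0:x1].max())
t=cv2.cvtColor(cv2.imread("pics/top10.png"),cv2.COLOR_BGR2GRAY).astype(int)
y=np.radians(2.4);pr=lambda o,yw,hx,hy,z:px("top",[local(o,yw,sx*hx,sy*hy,z) for sx,sy in((-1,1),(-1,-1),(1,-1),(1,1))]).round(1).tolist()
print("mould bottom FL FR BR BL",pr((.393,.248),y,.038,.06,.036)); print("marks",pr((.396,.2475),np.radians(3),.0415,.0635,.036))
print(*[f"{222+i} "+"".join(" .:-=+*#%@"[min(9,max(0,x//22))] for x in r) for i,r in enumerate(t[222:270,198:268])],sep="\n")
E
```

```text
mouldFL 8.0 102
mouldFR 19.2 94
mouldgrip 3.9 15
pot 3.8 13
plain 3.4 9
mould bottom FL FR BR BL [[205.5, 263.1], [251.3, 268.8], [257.6, 245.7], [213.4, 240.3]]
marks [[204.4, 263.3], [253.0, 268.9], [259.6, 243.7], [212.8, 238.5]]
222 #####**#####**=:........:-=-..............................:-+-:-*#****
223 ###########**+-.........:==-...............................-+-:=*#****
224 ###*#######**=:.........:==:..............................:-+-:=##*+**
225 ###########*+-:.........-==:..............................:=+--+##*+**
226 ##########**+-..........:==:..............................-==-=*#*++**
227 #**######***=:..........:-=-.............................:-=-:=*#*+++*
228 #***######*+-:..........:-=-.............................:-=::=##*++**
229 #***#####**+-............-=-::..........................:-=-::+*#*++**
230 ##**#####*+=:............:-==:.........................:-=-:.:=**+=++*
231 #########*+-.............::=+=:.......................:-==-..:=+++=++*
232 #########*+:..............:-==-:....................::-==-:..:-=+===+*
233 **######**=:..:::::::......:-==--:....
[... 2032 characters left out ...]
@@@@@@@%*=-:.  ....:-+***
261 +-::.:-++*************#%@@@@@@@@@%@@@@@%%%%%%%%%%%%%#+=-:.. ....:-+***
262 *+=----=+++++***+*****#%%@@@@@@@@@@@@@@%#########%%%#+=--:......:=+***
263 **++++=======++++++++**##%%%%%%%%%@@@@@%#*********#**=---:......:=+***
264 **++*+++++++++++=====+++++****####%%%%%%#***********+=-::.......:=+***
265 +++++++++++++++++++++++++===+++++++****#************+=--:.......:=+***
266 +++++++++++++++++++++++++++++++++===++++++++++***+**++--........-=+***
267 =++++++++++++++++++++++++++++++++++++++++++==++++++++=-:........-=+***
268 =+++===++++++++++++++++++++++++++==+++++++++++++++====--::::::..-=+***
269 ++++===++++++=++++++++++++++++++=---==+++++++++++++++++=====-----++***
```

```bash
python3 - <<'E'
from h import *
print("mark BR",pt("top",259.8,240.2,.036),"leg end",pt("top",258.8,246.5,.036))
print("mould BR top",pt("top",256,238.3,.060),"R front top", pt("top",250.3,261.5,.06),"R front bottom",pt("top",249.8,267,.036))
y=np.radians(2.4)
print("pred mould top FL FR BR BL",px("top",[local((.393,.248),y,sx*.038,sy*.06,.06) for sx,sy in((-1,1),(-1,-1),(1,-1),(1,1))]).round(1).tolist())
print("wait ring: cols",[pt("top",u,v,.036)[:2].round(4).tolist() for u,v in((223,223),(257.5,224),(240,236.5))])
# side view: same mark
im=cv2.cvtColor(cv2.imread("pics/side10.png"),cv2.COLOR_BGR2GRAY).astype(int)
print("pred side mould bottom",px("side",[local((.393,.248),y,sx*.038,sy*.06,.036) for sx,sy in((-1,1),(-1,-1),(1,-1),(1,1))]).round(1).tolist())
print("pred side marks(.396,.2475)",px("side",[local((.396,.2475),.052,sx*.0415,sy*.0635,.036) for sx,sy in((-1,1),(-1,-1),(1,-1),(1,1))]).round(1).tolist())
print(*[f"{270+i} "+"".join(" .:-=+*#%@"[min(9,max(0,x//22))] for x in r) for i,r in enumerate(im[270:324,190:272])],sep="\n")
E
```

```text
mark BR [0.45261455 0.18869833 0.036     ] leg end [0.43136502 0.18590078 0.036     ]
mould BR top [0.43842561 0.19337249 0.06      ] R front top [0.36256153 0.18811626 0.06      ] R front bottom [0.3621977  0.19156427 0.036     ]
pred mould top FL FR BR BL [[204.0, 257.4], [250.4, 263.2], [256.9, 240.0], [212.1, 234.6]]
wait ring: cols [[0.4919, 0.3026], [0.5067, 0.2092], [0.4548, 0.2439]]
pred side mould bottom [[209.8, 315.3], [259.1, 297.7], [244.8, 282.0], [197.4, 297.6]]
pred side marks(.396,.2475) [[209.0, 315.9], [260.9, 297.0], [244.9, 280.1], [195.1, 296.8]]
270        .:=-=-:..                 ...:--:.                                         
271       ..:--:..   .                  .:--:.                                        
272     ..::....                         .:--:        .                               
273    .:::..                             .:=:.                                       
274   .:::.                                .--.        .::-:                          
275   :-:.                                 .:-.    ..::-=**=:                         
276
[... 3472 characters left out ...]
****
316 ***++**+-.       .::.:::-==++++++++++++++=======--::::------=----===+*************
317 ***++++=-:       ..::-==+++++++++++++++=======------------------=++***#**###******
318 ****+++=--.    ..:--=+++++++++++==+++++=====------------------==+****#*##**#***#**
319 *****+==---:..:-=++++++++++++++++=======-------------------===++**#####*#*****##**
320 *#***+==-=+=====+**+++++++++++++======------------------====++***#######*******#*#
321 ******+=-=**+++++++++++=++=++======-------=-=--------===++++***##########*******##
322 *******+-=******+++++==+=+======----------=---------=+++*****###############***###
323 *******+==*##**#*****+++======-------------=====----=+********#########*###*****##
```

```bash
python3 - <<'E'
from h import *
yw=np.radians(2.4); D=.110
g=local((.393,.248),yw,0,D,.086); pp,q=tcp(g,yw)
p=manip.current_tool_pos(); manip.servo_line([p[0],p[1],.29],vel=.3)
manip.servo_line([pp[0],pp[1],.29],q,vel=.3); effector.open_jaws()
manip.servo_line(pp,vel=.2); print(manip.current_clock(),manip.current_force())
effector.close(f_grip=12); print(manip.current_clock(),manip.current_finger_gap(),manip.current_force())
y2=np.radians(3.); p2,q2=tcp(local((.399,.248),y2,0,D,.086),y2)
manip.servo_line(p2,q2,vel=.02); print(manip.current_clock(),manip.current_force())
effector.open_jaws(); manip.servo_line(p2+[0,.0,.12],vel=.25); print(manip.current_clock())
for n in("top","side"):
    im=viewer.get_image(n); cv2.imwrite(f"pics/{n}11.png",im[:,:,::-1])
im=cv2.cvtColor(cv2.imread("pics/side11.png"),cv2.COLOR_BGR2GRAY).astype(int)
print(*[f"{292+i} "+"".join(" .:-=+*#%@"[min(9,max(0,x//22))] for x in r) for i,r in enumerate(im[292:322,196:272])],sep="\n")
E
```

```text
46.1 [-0.04955912  0.18114436 -0.79407381]
47.2583 0.016151487167482045 [-0.37247342  1.44845707 -0.01197173]
47.65 [-3.82719888  1.26695918  1.07469823]
49.55
292 .=#@@@@%#*******+****#%%@@@@@@@@@@@@@@@@@%%#***++++*****#####*+:            
293 -=#%@@@%#******+++****%@@@@@@@@@@@@@@@@%#***++++++**####******+:      .     
294 ==+#%@@@%#*********#%%%@@@@@@@@@@@@@%%#**+++++++++*####*******+:          ..
295 ==+*#%@@@%**++**#%%@@@@@@@@@@@@@@%%#***+++++++++++*#**********+-.      ...:-
296 +=++#%@@@%#*+*#%@@@@@@@@@@@@@%%%#**+++++++++++++++************+-..    .::==+
297 =+++*#%@@@%*+*%@@@@@@@@@@@@%#****++++++++++++++==+***********+=:....::-==+**
298 -=+=+*#%@@@%**%@@@@@@@@@@%#**+++++++++++++++++++++*********++=-:.::-==++++++
299 -=====+*#%@@#*#@@@@@@%%%#*+++++++++++++++++++++++********++=-:::--=+++++++++
300 :-======+#@@%#*%@@@@%#***+++++++++++++=+++++++********+==-::::-==+++++++++++
301 .:-=====+*%@@%**%@@@%%#%#**++++++++++++++++********+==-::::-==++++++++++++==
302 ..:===++++#@@@##%@@@@@@@%#*++++++++++*++********++=-::::-===+++===+++++=+===
303   :-===+++#@@@@%%@@@@@%%%#*++++++++++********
[... 789 characters left out ...]
::-==++++++++++++=-. ..:.:-============-======-==--=
314 =:.       :=+=++-::..::-==+++++++++++++++=-:  ...:--===-===-=-=-======--==-=
315 =-.       .----:...:--=+++++++++++++++++=+-:....:--==--=--------====+==-=-==
316 =-:.      ..:..:::-==+++++++++++++++++=====-::::--==-====-=---===++**+=---==
317 ==-:.      ..::-==+++++++++++++*+++======---------=--===--=====++***#*+==-=-
318 ===-:.  ...:-==+++++++++++++++++++===-=---=-==--=-=--=======+*****###*+=====
319 =-=+=:..:-=++++++++++++++++++++=======--=------=---=---===+**########**+===-
320 ===**=====+**+++++++++++++++========-----=-----=---=======+*##########**+===
321 +==*#**+++++++++++++++++++====--======-------==---==+=====++*##########**+==
```

```bash
python3 - <<'E'
from h import *
a=cv2.imread("pics/side8.png").astype(int);b=cv2.imread("pics/side11.png").astype(int); print(np.abs(a-b).max(2)[240:276,280:318].mean())
t=cv2.imread("pics/top10.png").astype(int);u=cv2.imread("pics/top11.png").astype(int); print(np.abs(t-u).max(2)[265:295,400:480].mean())
print(manip.hand_in(),manip.current_clock())
E
```

```text
4.163011695906433
13.80875
the job is handed in; nothing more can be done
the job is handed in; nothing more can be done
```

I handed the job in at about 50 s of the 69 s; no verdict came back. By my measurements the mould is within about 5 mm of the corner marks, the pot within a few mm of the ring under the hood, and the bar flat on the paper slip within a few mm of its centre. I released the bar about 22 mm to the side, because the finished bar lay across the rack with too little room to open the fingers, then pushed it across with closed fingers. I saw no contact with the finished bar, beaker or dropper bottle, but did not measure them again at the end.

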